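# Turn the drill-tool row round into the kit rack

### The job

Move the four tool holders from the wooden home rack to the bare aluminium kit rack, one in each hole, in reverse order: the holder that stood nearest the black bar of the home rack goes into the kit rack's hole farthest from its black bar, and so on along the row. The coloured labels on the home rack stay there and show where each holder came from. Do not let any holder tip over, and leave each one hanging by its flange, flat on the kit rack and released.

Things in the scene. Friction and masses are not known exactly. Their poses are not given: they have to be found in the camera images.
- red_holder: Loose upright red tool holder, 0.25 kg, with a thin dark drill stub on top (to z 72 mm). Origin: on its axis, underside of its red flange; z up. Flange 50 mm diameter, z 0 to 6 mm; above it the grey body to grip, 36 mm diameter, z 6 to 50, red cap. Stem below the flange 18 mm diameter, last 15 mm tapering to 11 mm, tip at z -45; it hangs in a hole, flange on the rack top.
- green_holder: Loose upright green tool holder, 0.25 kg, with a steel countersink cone on top (to z 72 mm). Origin: on its axis, underside of its green flange; z up. Flange 50 mm diameter, z 0 to 6 mm; above it the grey body to grip, 36 mm diameter, z 6 to 50, green cap. Stem below the flange 18 mm diameter, last 15 mm tapering to 11 mm, tip at z -45; it hangs in a hole, flange on the rack top.
- blue_holder: Loose upright blue tool holder, 0.25 kg, with a wide dark hole saw on top (to z 72 mm). Origin: on its axis, underside of its blue flange; z up. Flange 50 mm diameter, z 0 to 6 mm; above it the grey body to grip, 36 mm diameter, z 6 to 50, blue cap. Stem below the flange 18 mm diameter, last 15 mm tapering to 11 mm, tip at z -45; it hangs in a hole, flange on the rack top.
- yellow_holder: Loose upright yellow tool holder, 0.25 kg, with a stepped steel drill on top (to z 72 mm). Origin: on its axis, underside of its yellow flange; z up. Flange 50 mm diameter, z 0 to 6 mm; above it the grey body to grip, 36 mm diameter, z 6 to 50, yellow cap. Stem below the flange 18 mm diameter, last 15 mm tapering to 11 mm, tip at z -45; it hangs in a hole, flange on the rack top.
- red_tag: Flat red label, 18 x 34 x 3 mm, fixed for good on top of the home rack beside the hole in which the red holder stands at the start; it lies 39 mm from that hole's centre in the home rack's +x direction. Origin: centre of its underside; axes parallel to the home rack's.
- green_tag: Flat green label, 18 x 34 x 3 mm, fixed for good on top of the home rack beside the hole in which the green holder stands at the start; it lies 39 mm from that hole's centre in the home rack's +x direction. Origin: centre of its underside; axes parallel to the home rack's.
- blue_tag: Flat blue label, 18 x 34 x 3 mm, fixed for good on top of the home rack beside the hole in which the blue holder stands at the start; it lies 39 mm from that hole's centre in the home rack's +x direction. Origin: centre of its underside; axes parallel to the home rack's.
- yellow_tag: Flat yellow label, 18 x 34 x 3 mm, fixed for good on top of the home rack beside the hole in which the yellow holder stands at the start; it lies 39 mm from that hole's centre in the home rack's +x direction. Origin: centre of its underside; axes parallel to the home rack's.
- home_rack: Brown wooden rack with coloured labels; the holders start here. Fixed. Origin: centre of its underside; z up, y along the row, +y towards the end with a black bar (6 mm proud). 100 (x) by 280 mm (y), top at z 70. Four 30 mm square holes through the 20 mm top plate at x 0, y +102, +34, -34, -102 mm, open space below. A seated holder's origin is at z 70, with 6 mm side play.
- kit_rack: Bare aluminium rack, dark end walls, empty at the start; the destination. Fixed. Origin: centre of its underside; z up, y along the row, +y towards the end with a black bar (6 mm proud). 100 (x) by 280 mm (y), top at z 70. Four 30 mm square holes through the 20 mm top plate at x 0, y +102, +34, -34, -102 mm, open space below. A seated holder's origin is at z 70, with 6 mm side play.

How it is judged:
By the outcome, as a careful person would: the job done as asked, in the order asked, and still so for the second after the job is handed in, with the robot touching nothing.
It also fails if it takes over 115 s, if anything falls off the work surface, if the arm or the gripper's body presses on something with over 40 N, if the wrist force passes 120 N, or if a joint passes its speed limit or range.

### The arm

A 7-joint arm with a two-finger parallel gripper is mounted at the origin on the work surface. World frame = base frame: x ahead of the robot, y to its left, z up, the work surface at z = 0. Lengths are in m, angles in rad, forces in N, time in s.
With the tool pointing down it reaches from about 0.425 to 1.025 m from the base axis. Payload 9.4 kg.
Tool frame: the origin (TCP) lies midway between the tips of the shut fingers; the grasp point (between the pads) lies 19 mm behind it; z points along the fingers, y is the direction in which the jaws open and shut (so a half turn about z gives the same grasp; the last joint's range is limited). The gripper opens to 85 mm and grips with 20 to 120 N. Pads are 22 mm wide; open, the fingers measure 114 mm over their backs; the gripper's body (76 mm by 85 mm) begins 54 mm behind the grasp point. The pads swing forward as they close: fully open they stand 13 mm farther back than shut.
Start: joints at [1.203, 0.599, -0.003, 1.599, 0.002, 0.943, -0.08], TCP at [0.208, -0.695, 0.231] pointing down, gripper open.
Joint ranges: [-2.57, 2.57], [-0.35, 1.97], [-1.29, 1.29], [0.11, 2.56], [-1.05, 4.19], [0.11, 1.86], [-2.63, 2.63]. Speed limits (rad/s): [2.22, 2.22, 3.01, 3.01, 3.14, 3.14, 3.14].

### API

Orientations are given as a 3x3 rotation matrix whose columns are the frame's x, y, z axes.
In Python, from plant import ctrl, cams gives the robot as it stands.
- The arm moves only by the shell command python3 -m inch 'ROWS' [OPENING]. ROWS is JSON, a list of rows, each an object with "delta_pos": the shift along the tool's x, y, z in m, a list of three; "turn": the turn about the tool's z in degrees. In form: [{"delta_pos": [tx, ty, tz], "turn": turn}, ...]. A call has 1 to 5 rows; each row is the pose to reach, as a shift and turn from the pose commanded when the call began, along the tool's axes at that moment; what a row does not reach only later rows make up. A row lasts 1/12 s, in which the tool goes at most 41.7 mm and 7.16 degrees, less where a joint would pass 70% of its speed; a pose out of reach is approached as far as the arm can. A call with a gripper value outside its range is refused whole. OPENING is the opening, from 0 (shut) to 1 (fully open), set as the call begins (- or left out, the last holds). The fingers move at their own pace and stop on an object; the grip force is fixed at half the most. Time passes only in rows, so rows that repeat a pose let the fingers close. It gives the time, the measured TCP pose, the force and the opening at its end, in the units of the state.
- ctrl.observe(): the state, without advancing time (a new reading comes with each control period).
- cams.snapshot(name): name is "side" or "top" or "wrist"; returns the picture (400x640x3 uint8, red, green, blue); there is no depth.
- cams.calibration(name): a dict with "intrinsics" (3x3 intrinsics, pixels), "R" (3x3) and "t" (3): a world point X has camera coordinates R X + t. Camera axes: x right, y down, z forward; pixel columns grow to the right and rows downward; lengths in m; the calibration is good to about 2 mm. A picture is of the moment at which its call begins: read the wrist's pose just before it. calibration takes no time and is no camera call; for the wrist camera it gives the pose at the moment of the call.
- ctrl.finish_job(): hands the job in, once; it reports no verdict.
Trained networks look in the newest picture that a camera, given by its name, has taken for a name from the list of things; names that differ only in an ending like _2 or _b are one class to them, and where a whole thing is asked for, a point or a joint stands for the part that bears it (a point fixed in the world has none). Each returns a list of dicts, best first, with "score" (0 to 1); they miss things now and then, are a little off and sometimes report something else, mostly with a low value. They report only what shows in the picture. A call takes as long as a camera call.
- cams.recognise(name, camera): "location" ([row, column] in pixels, amid what is visible of it).
- cams.silhouettes(name, camera): "region" (400x640 bool, what is visible of it) and "location" ([row, column] in pixels, amid what is visible of it).
The state is a dict: "clock": time; "qpos": joint angles; "qvel": joint speeds; "joint_efforts": joint torques, N m; "eef_pos": TCP position; "tcp_rot": TCP orientation; "ft_force": force on the tool from outside, world axes, zero at the start; "wrist_torque": the same for the moment, N m; "grip_width": finger opening in m.
Only numpy, scipy, OpenCV 4.12 (cv2) and the standard library are available. Lean on these libraries where they do the work, as an engineer would, in place of code of your own. Each camera call takes 0.05 s, during which the arm holds its last target.

## Working session

There is one attempt and no reset: what is moved stays moved. The work goes in short steps, Python scripts to look and compute and a shell command to move; the robot and the scene stay as the last step left them, time stands still between calls to the robot, and variables do not carry over. Pictures are saved under pics/ and viewed, and the job is handed in when it is done.

```bash
ls; mkdir -p pics
python3 - <<'E'
from plant import ctrl,cams
import cv2
s=ctrl.observe()
for k,v in s.items(): print(k,v)
for n in ["side","top","wrist"]:
    im=cams.snapshot(n); cv2.imwrite(f"pics/a_{n}.png",im[:,:,::-1]); print(n,cams.calibration(n))
print(ctrl.observe()['clock'])
E
```

```text
pics
clock 0.0
qpos [ 1.20329485  0.60010866 -0.00258575  1.60016371  0.00177296  0.94288173
 -0.07979997]
qvel [ 0.0015486   0.00039417 -0.00115365 -0.00045856 -0.00030608  0.00057725
 -0.00062348]
joint_efforts [-2.02516248e-04 -7.76467109e+01  1.56518251e+00 -2.58010340e+01
  1.23151418e-02  9.02274158e-03  5.01082003e-07]
eef_pos [ 0.20774787 -0.69408946  0.23041615]
tcp_rot [[ 9.57992053e-01  2.86794239e-01 -5.39518781e-04]
 [ 2.86794730e-01 -9.57990941e-01  1.46303474e-03]
 [-9.72641686e-05 -1.55630680e-03 -9.99998784e-01]]
ft_force [-0.47643496 -1.08503329  0.43406743]
wrist_torque [-0.01332206 -0.01696564  0.03389192]
grip_width 0.08584398049625072
side {'intrinsics': array([[392.33341553,   0.        , 318.46919141],
       [  0.        , 392.33341553, 197.6803197 ],
       [  0.        ,   0.        ,   1.        ]]), 'R': array([[ 0.99384751, -0.10942171, -0.01714693],
       [-0.07442111, -0.54508702, -0.83506984],
       [ 0.0820282 ,  0.83120818, -0.54987666]]), 't': array([-0.54931236,  0.12428249,  0.79981206])}
top {'intrinsics': array([[403.33502127,   0.        , 320.54995575],
       [  0.        , 403.33502127, 199.71960065],
       [  0.        ,   0.        ,   1.        ]]), 'R': array([[ 0.01320972, -0.99970869, -0.02020015],
       [-0.99727492, -0.01170575, -0.0728403 ],
       [ 0.07258262,  0.0211073 , -0.99713903]]), 't': array([-0.01009098,  0.57426605,  0.76440419])}
wrist {'intrinsics': array([[312.08025057,   0.        , 321.12203326],
       [  0.        , 312.08025057, 196.50721384],
       [  0.        ,   0.        ,   1.        ]]), 'R': array([[ 0.28779463, -0.95769045, -0.00180055],
       [-0.92270043, -0.27778241,  0.26732163],
       [-0.25651153, -0.07527236, -0.96360568]]), 't': array([-0.72521132, -0.03546916,  0.37813034])}
0.15
```

View pics/a_top.png

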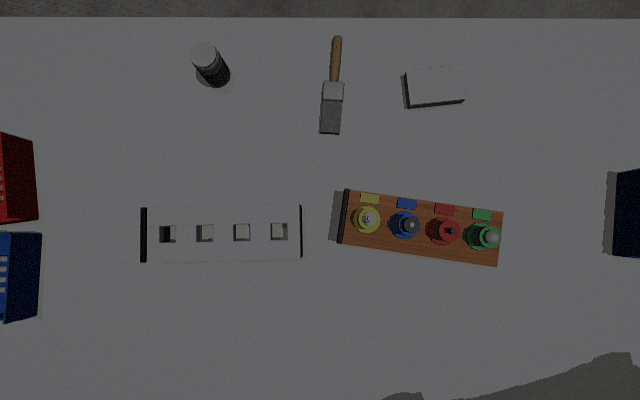

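View pics/a_side.png

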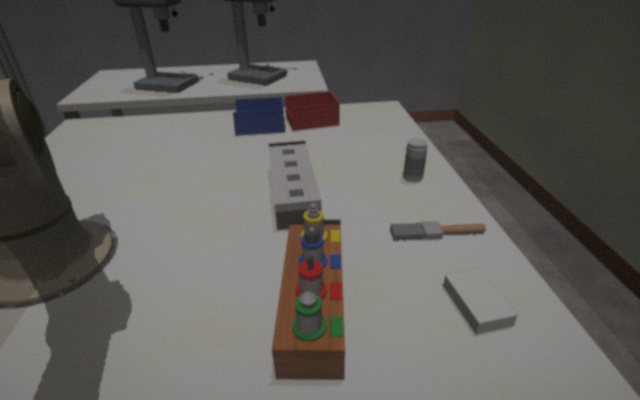

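The top view shows the home rack at cols 335–500. Its black bar is on the left, and the order from the bar is yellow, blue, red, green. The kit rack spans cols 140–302, with holes at cols 167, 205, 242 and 279 near row 232. I'll zoom in to confirm which end its bar is on, and measure.

```bash
cat > h.py <<'E'
import numpy as np, cv2
from plant import ctrl,cams
def ray(cal,rc,z):
    K,R,t=cal['intrinsics'],cal['R'],cal['t']
    d=R.T@np.linalg.solve(K,np.array([rc[1],rc[0],1.])); c=-R.T@t
    return c+d*(z-c[2])/d[2]
def proj(cal,X):
    p=cal['intrinsics']@(cal['R']@np.asarray(X)+cal['t']); return p[:2]/p[2]  # col,row
E
python3 - <<'E'
from h import *
im=cams.snapshot('top'); cal=cams.calibration('top')
c=im[175:290,125:515]; c=cv2.resize(np.clip(c.astype(float)*1.8,0,255).astype('uint8'),None,fx=2,fy=2,interpolation=cv2.INTER_CUBIC)
cv2.imwrite('pics/b.png',c[:,:,::-1])
for n in ['red','green','blue','yellow']:
  for k,z in (('tag',.073),('holder',.1)):
    for r in cams.silhouettes(n+'_'+k,'top')[:1]:
        print(n,k,r['score'],r['location'],r['region'].sum(),ray(cal,r['location'],z))
for n in ['home_rack','kit_rack']:
    for r in cams.silhouettes(n,'top')[:1]:
        m=r['region'].astype('uint8'); b=cv2.minAreaRect(cv2.findNonZero(m)); print(n,r['score'],r['location'],b)
        for p in cv2.boxPoints(b): print(ray(cal,p[::-1],.07))
g=cv2.cvtColor(im,cv2.COLOR_RGB2GRAY)
for col in (167,205,242,279):
    w=g[215:250,col-16:col+16]; m=((w<(w.max()*0.6))*255).astype('uint8')
    n,l,st,ce=cv2.connectedComponentsWithStats(m); 
    for i in range(1,n):
        if st[i,4]>60: print(col,st[i],ce[i]+[col-16,215], ray(cal,(ce[i]+[col-16,215])[::-1],.07))
E
```

```text
red tag 0.59 [209.7, 444.6] 185 [ 0.55513778 -0.22792485  0.073     ]
red holder 0.69 [232.4, 440.2] 745 [ 0.51435021 -0.21230547  0.1       ]
green tag 0.78 [212.8, 481.7] 156 [ 0.55036866 -0.2941905   0.073     ]
blue tag 0.5 [200.9, 407.0] 211 [ 0.57024573 -0.16046402  0.073     ]
blue holder 0.67 [224.0, 401.2] 625 [ 0.52798347 -0.14513917  0.1       ]
yellow tag 0.51 [196.7, 371.1] 152 [ 0.57711732 -0.09564676  0.073     ]
yellow holder 0.91 [220.3, 364.4] 592 [ 0.5335839  -0.08137426  0.1       ]
home_rack 0.68 [235.2, 417.2] ((420.04052734375, 227.52841186523438), (162.70518493652344, 56.301719665527344), 8.488943099975586)
[ 0.49193252 -0.03192257  0.07      ]
[ 0.59331922 -0.04602823  0.07      ]
[ 0.55300791 -0.33643946  0.07      ]
[ 0.45323739 -0.31975587  0.07      ]
kit_rack 0.93 [233.0, 216.3] ((220.69654846191406, 232.5054168701172), (55.70540237426758, 162.34910583496094), 88.97696685791016)
[0.55507216 0.32977889 0.07      ]
[0.56397454 0.03097914 0.07      ]
[0.46316415 0.02749766 0.07      ]
[0.45358452 0.32324848 0.07      ]
167 [  8  11  17  17 206] [164.9223301  234.66990291] [0.5033986  0.27961628 0.07      ]
205 [  7  10  17  17 136] [200.70588235 234.79411765] [0.50406024 0.21381748 0.07      ]
242 [  7   9  17  17 103] [239.31067961 234.31067961] [0.50589105 0.1431302  0.07      ]
279 [  7   8  18  17 119] [280.31092437 232.65546218] [0.50989564 0.06838456 0.07      ]
```

View pics/b.png

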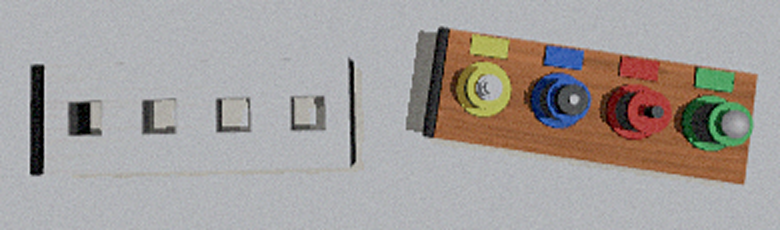

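The kit bar is the thick strip on the left (world +y); the thin line on its right is the end wall. Next I'll fit both racks.

```bash
cat >> h.py <<'E'
def fit(src,dst):
    s=np.asarray(src);d=np.asarray(dst);sm,dm=s.mean(0),d.mean(0);a=s-sm;b=d-dm
    th=np.arctan2((a[:,0]*b[:,1]-a[:,1]*b[:,0]).sum(),(a*b).sum())
    R=np.array([[np.cos(th),-np.sin(th)],[np.sin(th),np.cos(th)]]);t=dm-R@sm
    return th,R,t,(s@R.T+t-d)
E
python3 - <<'E'
from h import *
cal=cams.calibration('top')
Y=np.array([.102,.034,-.034,-.102])
px=[(234,167),(233,204),(232,241),(231,278.5)]
P=np.array([ray(cal,p,.07)[:2] for p in px])
th,R,t,e=fit(np.c_[0*Y,Y],P);print('kit',np.degrees(th),t,'res mm\n',e.round(4)*1000)
print((np.c_[0*Y,Y]@R.T+t).round(4))
T=np.array([[.57712,-.09565],[.57025,-.16046],[.55514,-.22792],[.55037,-.29419]])
th,R,t,e=fit(np.c_[0*Y+.039,Y],T);print('home',np.degrees(th),t,'res mm\n',e.round(4)*1000)
H=(np.c_[0*Y,Y]@R.T+t);print(H.round(4))
im=cams.snapshot('side');c2=cams.calibration('side')
# kit holes & tags into side for check
for p in P: print(proj(c2,[*p,.07]).round(1))
for p in T: print(proj(c2,[*p,.073]).round(1))
for n in ['red','green','blue','yellow']:
    for r in cams.recognise(n+'_tag','side')[:1]: print(n,r, ray(c2,r['location'],.073))
    for r in cams.recognise(n+'_holder','side')[:1]: print(n,r, ray(c2,r['location'],.1))
E
```

```text
kit 2.296299170485833 [0.50876171 0.17390717] res mm
 [[ 0.  -0. ]
 [-0.  -0. ]
 [-0.  -0.2]
 [-0.   0.2]]
[[0.5047 0.2758]
 [0.5074 0.2079]
 [0.5101 0.1399]
 [0.5128 0.072 ]]
home -8.18380669928694 [ 0.52461716 -0.18900338] res mm
 [[ 0.6  2.1]
 [-2.2 -0.4]
 [ 3.2 -0.3]
 [-1.7 -1.3]]
[[ 0.5391 -0.088 ]
 [ 0.5295 -0.1553]
 [ 0.5198 -0.2227]
 [ 0.5101 -0.29  ]]
[288.4 151.3]
[290.7 163.4]
[293.4 177. ]
[296.3 192.5]
[336.5 236.8]
[338.1 260.8]
[335.1 290.9]
[338.5 325.6]
red {'location': [290.2, 339.7], 'score': 0.48} [ 0.56251157 -0.22745372  0.073     ]
red {'location': [277.9, 309.7], 'score': 0.83} [ 0.51645848 -0.22182578  0.1       ]
green {'location': [325.7, 336.4], 'score': 0.62} [ 0.54737312 -0.29394107  0.073     ]
green {'location': [318.1, 304.9], 'score': 0.64} [ 0.50294739 -0.29733091  0.1       ]
blue {'location': [262.0, 333.9], 'score': 0.55} [ 0.56263903 -0.16240783  0.073     ]
blue {'location': [246.0, 312.2], 'score': 0.74} [ 0.52749242 -0.14756542  0.1       ]
yellow {'location': [235.3, 335.1], 'score': 0.66} [ 0.57514294 -0.09098547  0.073     ]
yellow {'location': [220.6, 314.1], 'score': 0.76} [ 0.53789942 -0.07638398  0.1       ]
```

Run:
```python
from h import *
cal=cams.calibration('top');im=cams.snapshot('top')
hsv=cv2.cvtColor(im,cv2.COLOR_RGB2HSV)
Y=np.array([.102,.034,-.034,-.102]);T=[]
hr={'yellow':[(22,38)],'blue':[(100,125)],'red':[(0,4),(172,180)],'green':[(50,80)]}
for n,ap in zip(hr,[(198,370),(203,407),(209,445),(214,482)]):
    m=sum(((hsv[...,0]>=a)&(hsv[...,0]<=b)).astype(int) for a,b in hr[n])
    m=((m>0)&(hsv[...,1]>120)&(hsv[...,2]>35)).astype('uint8')
    k,l,st,ce=cv2.connectedComponentsWithStats(m)
    print(n,[(st[i].tolist(),ce[i].round(1).tolist()) for i in range(1,k) if st[i,4]>50])
    i=min((i for i in range(1,k) if st[i,4]>50),key=lambda i:np.hypot(ce[i][1]-ap[0],ce[i][0]-ap[1]))
    T.append(ray(cal,ce[i][::-1],.073)[:2])
T=np.array(T)
th,R,t,e=fit(np.c_[0*Y+.039,Y],T);print('home',np.degrees(th),t,'res mm\n',e.round(4)*1000)
print((np.c_[0*Y,Y]@R.T+t).round(4))
```

```text
yellow [([360, 192, 20, 13, 161], [369.2, 197.6]), ([353, 206, 28, 28, 369], [365.2, 219.4])]
blue [([397, 198, 20, 12, 179], [406.5, 203.5]), ([391, 212, 29, 27, 330], [402.4, 225.0]), ([0, 233, 11, 91, 582], [4.3, 270.4])]
red [([0, 132, 22, 91, 402], [3.7, 191.8]), ([435, 203, 20, 13, 181], [444.1, 209.0]), ([428, 217, 33, 28, 513], [444.6, 230.5])]
green [([473, 209, 19, 12, 139], [481.9, 214.9]), ([467, 223, 34, 27, 275], [481.3, 236.2])]
home -8.043975911462418 [ 0.52238551 -0.18785541] res mm
 [[-0.2 -0.1]
 [ 0.3 -0.1]
 [-0.2  0. ]
 [ 0.1  0.2]]
[[ 0.5367 -0.0869]
 [ 0.5271 -0.1542]
 [ 0.5176 -0.2215]
 [ 0.5081 -0.2889]]
```

```bash
cat > go.py <<'E'
# prints tool-axis delta from current pose to a world target: x y z yaw(deg of tool y)
import sys; from h import *
x,y,z,a=map(float,sys.argv[1:5]); s=ctrl.observe(); R=np.array(s['tcp_rot']); p=np.array(s['eef_pos'])
d=R.T@(np.array([x,y,z])-p); cur=np.degrees(np.arctan2(R[1,1],R[0,1])); tr=-((a-cur+180)%360-180)
print('t',round(s['clock'],2),'pos',p.round(4),'yaw',cur.round(2),'w',round(s['grip_width'],4),'F',np.round(s['ft_force'],1),'q7',round(s['qpos'][6],2))
print('DELTA',d.round(4).tolist(),'turn',tr.round(2),'rows',np.ceil(max(np.linalg.norm(d)/.0417,abs(tr)/7.16)), 'tilt',np.degrees(np.arccos(-R[2,2])).round(2))
E
P='{"delta_pos":[0.489,-0.487,0],"turn":-65.3}'; python3 -m inch '[{"delta_pos":[0.489,-0.487,0],"turn":-65.3},{"delta_pos":[0.489,-0.487,0],"turn":-65.3},{"delta_pos":[0.489,-0.487,0],"turn":-65.3},{"delta_pos":[0.489,-0.487,0],"turn":-65.3},{"delta_pos":[0.489,-0.487,0],"turn":-65.3}]' 1; python3 go.py .537 -.087 .23 -8.04
```

```text
clock: 1.62
eef_pos: [0.3077, -0.5097, 0.2315]
tcp_rot: [[0.604, 0.797, 0.0], [0.797, -0.604, -0.001], [-0.0, 0.0, -1.0]]
ft_force: [0.8, 0.2, 0.4]
grip_width: 0.0859
t 1.62 pos [ 0.3077 -0.5097  0.2315] yaw -37.19 w 0.0859 F [0.8 0.2 0.4] q7 0.16
DELTA [0.4754, -0.0728, 0.0013] turn -29.15 rows 12.0 tilt 0.03
```

```bash
python3 -m inch '[{"delta_pos":[0.475,-0.073,0],"turn":-29.2},{"delta_pos":[0.475,-0.073,0],"turn":-29.2},{"delta_pos":[0.475,-0.073,0],"turn":-29.2},{"delta_pos":[0.475,-0.073,0],"turn":-29.2},{"delta_pos":[0.475,-0.073,0],"turn":-29.2}]'; python3 go.py .537 -.087 .23 -8.04
```

```text
clock: 2.03
eef_pos: [0.408, -0.3272, 0.2316]
tcp_rot: [[0.138, 0.99, 0.001], [0.99, -0.138, -0.001], [-0.0, 0.001, -1.0]]
ft_force: [1.5, -0.6, 0.1]
grip_width: 0.0855
t 2.03 pos [ 0.408  -0.3272  0.2316] yaw -7.92 w 0.0855 F [ 1.5 -0.6  0.1] q7 0.22
DELTA [0.2557, 0.0947, 0.0015] turn 0.12 rows 7.0 tilt 0.04
```

```bash
python3 -m inch '[{"delta_pos":[0.256,0.095,0],"turn":0.1},{"delta_pos":[0.256,0.095,0],"turn":0.1},{"delta_pos":[0.256,0.095,0],"turn":0.1},{"delta_pos":[0.256,0.095,0],"turn":0.1},{"delta_pos":[0.256,0.095,0],"turn":0.1}]' >/dev/null; python3 go.py .537 -.087 .23 -8.04
python3 - <<'E'
from h import *
c=cams.calibration('wrist');im=cams.snapshot('wrist');cv2.imwrite('pics/w1.png',im[:,:,::-1]);print(c)
E
```

```text
t 2.45 pos [ 0.5082 -0.1443  0.2316] yaw -8.45 w 0.0852 F [ 0.5 -0.3 -0.2] q7 -0.21
DELTA [0.0609, 0.0201, 0.0016] turn -0.41 rows 2.0 tilt 0.04
{'intrinsics': array([[312.08025057,   0.        , 321.12203326],
       [  0.        , 312.08025057, 196.50721384],
       [  0.        ,   0.        ,   1.        ]]), 'R': array([[ 9.89307632e-01, -1.45843697e-01,  1.57266622e-04],
       [-1.40597664e-01, -9.53434279e-01,  2.66824608e-01],
       [-3.87647438e-02, -2.63993733e-01, -9.63745093e-01]]), 't': array([-0.52440237, -0.1014271 ,  0.35938513])}
```

View pics/w1.png

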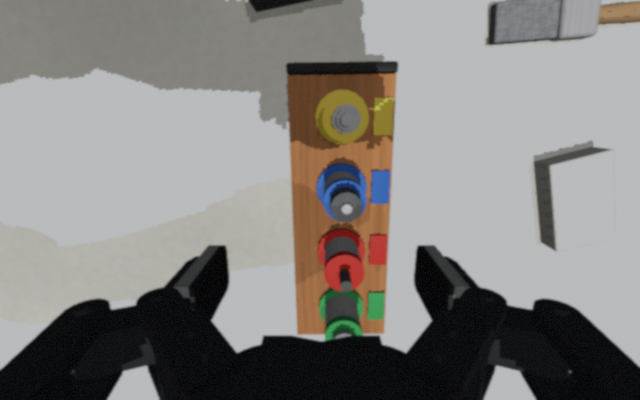

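The wrist view shows yellow at about (117,343), blue (190,343), red (255,343) and green partly hidden by the gripper. I'll fit each holder's axis with its flange and cap outline in the wrist and top views.

```bash
cat >> h.py <<'E'
from scipy.optimize import minimize
HR={'yellow':[(22,38)],'blue':[(100,125)],'red':[(0,4),(172,180)],'green':[(50,80)]}
HOME={'yellow':(.5367,-.0869),'blue':(.5271,-.1542),'red':(.5176,-.2215),'green':(.5081,-.2889)}
KIT=[(.5128,.0720),(.5101,.1399),(.5074,.2079),(.5047,.2758)]  # from far-from-bar
def model(cal,x,y,z0=.07):
    a=np.linspace(0,2*np.pi,40); pts=[]
    for r,z in ((.025,z0),(.025,z0+.006),(.018,z0+.050)):
        pts+= [proj(cal,(x+r*np.cos(b),y+r*np.sin(b),z)) for b in a]
    return cv2.convexHull(np.float32(pts))
def colmask(im,n):
    hsv=cv2.cvtColor(im,cv2.COLOR_RGB2HSV)
    m=sum(((hsv[...,0]>=a)&(hsv[...,0]<=b)).astype(int) for a,b in HR[n])
    return ((m>0)&(hsv[...,1]>110)&(hsv[...,2]>30)).astype('uint8')
def locate(n,cam,cal,im,guess,z0=.07,dbg=None):
    m=colmask(im,n); h=model(cal,*guess,z0); roi=np.zeros_like(m); cv2.fillConvexPoly(roi,np.int32(h),1); roi=cv2.dilate(roi,np.ones((7,7)))
    m=m&roi
    k,l,st,ce=cv2.connectedComponentsWithStats(m,connectivity=8)
    for i in range(1,k):
        if st[i,4]<15: m[l==i]=0
    # keep pts away from tag
    hull=cv2.convexHull(cv2.findNonZero(m)).astype(np.float32)
    def cost(p):
        g=model(cal,p[0],p[1],z0)
        ia,_=cv2.intersectConvexConvex(g,hull); A=cv2.contourArea(g);B=cv2.contourArea(hull); return 1-ia/(A+B-ia)
    r=minimize(cost,guess,method='Nelder-Mead',options=dict(initial_simplex=[guess,(guess[0]+.004,guess[1]),(guess[0],guess[1]+.004)],xatol=1e-4,fatol=1e-5))
    if dbg is not None: cv2.polylines(dbg,[np.int32(np.round(model(cal,*r.x,z0)))],True,(255,255,255)); cv2.polylines(dbg,[np.int32(hull)],True,(255,0,255))
    return r.x,r.fun
E
python3 - <<'E'
from h import *
for cam in ('wrist','top'):
    c=cams.calibration(cam);im=cams.snapshot(cam);d=im.copy()
    for n in HOME:
        try: x,f=locate(n,cam,c,im,HOME[n],dbg=d);print(cam,n,x.round(4),(1000*(x-HOME[n])).round(1),round(1-f,3))
        except Exception as e: print(n,e)
    d=d[40:390,220:470] if cam=='wrist' else cv2.resize(d[180:280,320:510],None,fx=3,fy=3); cv2.imwrite(f'pics/fit_{cam}.png',d[:,:,::-1])
E
```

```text
wrist yellow [ 0.5362 -0.0875] [-0.5 -0.6] 0.961
wrist blue [ 0.5271 -0.1537] [-0.   0.5] 0.855
wrist red [ 0.5178 -0.222 ] [ 0.2 -0.5] 0.932
wrist green [ 0.5098 -0.276 ] [ 1.7 12.9] 0.603
top yellow [ 0.5374 -0.0878] [ 0.7 -0.9] 0.885
top blue [ 0.534  -0.1511] [6.9 3.1] 0.662
red OpenCV(4.12.0) /io/opencv/modules/imgproc/src/convhull.cpp:143: error: (-215:Assertion failed) total >= 0 && (depth == CV_32F || depth == CV_32S) in function 'convexHull'

green OpenCV(4.12.0) /io/opencv/modules/imgproc/src/convhull.cpp:143: error: (-215:Assertion failed) total >= 0 && (depth == CV_32F || depth == CV_32S) in function 'convexHull'
```

View pics/fit_wrist.png

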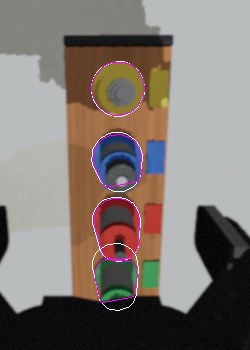

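View pics/fit_top.png

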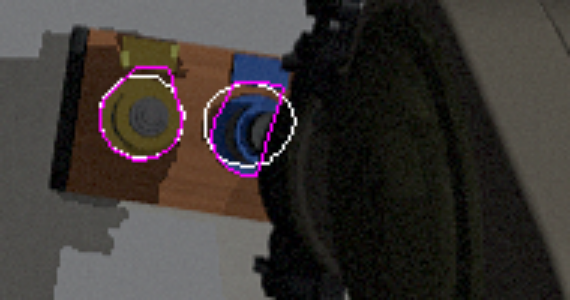

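Holders sit within about 1 mm of their hole centres. Next is the approach to yellow.

```bash
python3 -m inch '[{"delta_pos":[0.060,0.020,0],"turn":-0.4},{"delta_pos":[0.060,0.020,0],"turn":-0.4},{"delta_pos":[0.060,0.020,0.03],"turn":-0.4},{"delta_pos":[0.060,0.020,0.05],"turn":-0.4},{"delta_pos":[0.060,0.020,0.05],"turn":-0.4}]' >/dev/null; python3 go.py .5366 -.0874 .080 -8.04
```

```text
t 3.02 pos [ 0.5338 -0.0907  0.1782] yaw -8.07 w 0.0855 F [-1.1 -0.   0.7] q7 -0.36
DELTA [0.0038, 0.0029, 0.0981] turn -0.03 rows 3.0 tilt 0.32
```

```bash
python3 -m inch '[{"delta_pos":[0,0,0.03],"turn":0},{"delta_pos":[0,0,0.03],"turn":0},{"delta_pos":[0,0,0.03],"turn":0}]' >/dev/null; python3 go.py .5366 -.0874 .080 -8.04
```

```text
t 3.27 pos [ 0.5352 -0.0907  0.1513] yaw -8.1 w 0.0854 F [-0.2 -0.4  1.6] q7 -0.38
DELTA [0.0035, 0.0011, 0.0713] turn -0.06 rows 2.0 tilt 0.14
```

```bash
python3 -m inch '[{"delta_pos":[0.0035,0.001,0.02],"turn":0},{"delta_pos":[0.0035,0.001,0.045],"turn":0},{"delta_pos":[0.0035,0.001,0.071],"turn":0},{"delta_pos":[0.0035,0.001,0.071],"turn":0},{"delta_pos":[0.0035,0.001,0.071],"turn":0}]' >/dev/null; python3 go.py .5366 -.0874 .080 -8.04
python3 - <<'E'
from h import *
im=cams.snapshot('side');cv2.imwrite('pics/s2.png',cv2.resize(im[150:400,200:450],None,fx=2.3,fy=2.3)[:,:,::-1])
E
```

```text
t 3.68 pos [ 0.5375 -0.0867  0.0811] yaw -8.05 w 0.0854 F [-0.8 -0.7 -0.1] q7 -0.46
DELTA [-0.0008, -0.0008, 0.0011] turn -0.01 rows 1.0 tilt 0.06
```

View pics/s2.png

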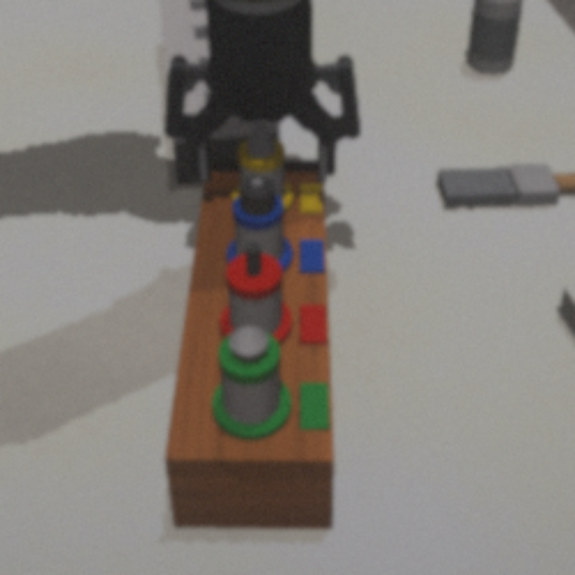

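The fingers straddle yellow cleanly, with the tag outside them. Closing.

```bash
python3 -m inch '[{"delta_pos":[0,0,0],"turn":0},{"delta_pos":[0,0,0],"turn":0},{"delta_pos":[0,0,0],"turn":0},{"delta_pos":[0,0,0],"turn":0},{"delta_pos":[0,0,0],"turn":0}]' 0; python3 -m inch '[{"delta_pos":[0,0,0],"turn":0},{"delta_pos":[0,0,0],"turn":0},{"delta_pos":[0,0,0],"turn":0},{"delta_pos":[0,0,0],"turn":0},{"delta_pos":[0,0,0],"turn":0}]'
```

```text
clock: 4.15
eef_pos: [0.5377, -0.0865, 0.0813]
tcp_rot: [[0.14, 0.99, 0.001], [0.99, -0.14, -0.0], [-0.0, 0.001, -1.0]]
ft_force: [-2.9, -0.6, 10.2]
grip_width: 0.0354
clock: 4.57
eef_pos: [0.5376, -0.0865, 0.0813]
tcp_rot: [[0.14, 0.99, 0.001], [0.99, -0.14, -0.001], [-0.001, 0.001, -1.0]]
ft_force: [-2.4, -0.5, 9.8]
grip_width: 0.0349
```

```bash
python3 -m inch '[{"delta_pos":[0,0,-0.02],"turn":0},{"delta_pos":[0,0,-0.05],"turn":0},{"delta_pos":[0,0,-0.08],"turn":0},{"delta_pos":[0,0,-0.08],"turn":0},{"delta_pos":[0,0,-0.08],"turn":0}]'; python3 go.py .5128 .072 .155 2.3
```

```text
clock: 4.98
eef_pos: [0.5382, -0.0866, 0.1617]
tcp_rot: [[0.14, 0.99, 0.003], [0.99, -0.14, -0.001], [-0.0, 0.003, -1.0]]
ft_force: [0.7, -0.9, -2.7]
grip_width: 0.0348
t 4.98 pos [ 0.5382 -0.0866  0.1617] yaw -8.06 w 0.0348 F [ 0.7 -0.9 -2.7] q7 -0.39
DELTA [0.1535, -0.0474, 0.0066] turn -10.36 rows 4.0 tilt 0.18
```

```bash
python3 -m inch '[{"delta_pos":[0.03,-0.009,0],"turn":-3},{"delta_pos":[0.07,-0.021,0],"turn":-6},{"delta_pos":[0.11,-0.034,0],"turn":-9},{"delta_pos":[0.14,-0.043,0],"turn":-10.4},{"delta_pos":[0.1535,-0.0475,0],"turn":-10.4}]' >/dev/null;python3 -m inch '[{"delta_pos":[0,0,0],"turn":0},{"delta_pos":[0,0,0],"turn":0}]' >/dev/null; python3 go.py .5128 .072 .155 2.3
python3 - <<'E'
from h import *
for n in ('wrist','side'):
    c=cams.calibration(n);im=cams.snapshot(n)
    d=im.copy()
    for p in HOME.values(): q=proj(c,(*p,.07)); cv2.circle(d,tuple(np.int32(q)),2,(255,255,255),-1)
    for p in KIT: q=proj(c,(*p,.07)); cv2.circle(d,tuple(np.int32(q)),2,(255,0,0),-1)
    cv2.imwrite(f'pics/k1{n}.png',d[:,:,::-1])
E
```

```text
t 5.57 pos [0.5111 0.0729 0.1592] yaw 2.5 w 0.035 F [ 1.2 -0.2 -1.8] q7 -0.55
DELTA [-0.0009, 0.0017, 0.0041] turn 0.2 rows 1.0 tilt 0.12
```

View pics/k1wrist.png

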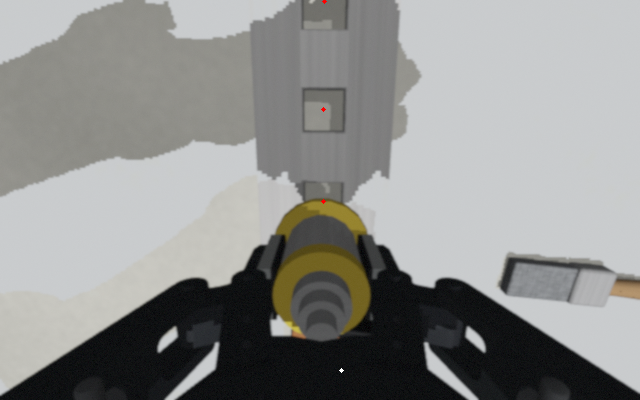

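View pics/k1side.png

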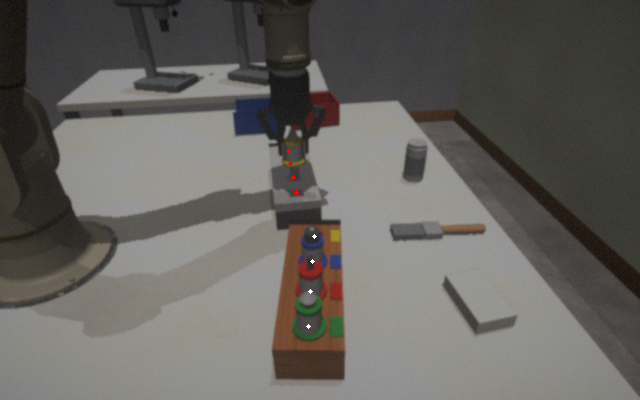

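The wrist picture has hole 2 centred at (110,323), right on its projected dot, and the held holder is upright. I'll measure the holder axis relative to the TCP, then insert.

```bash
cat > held.py <<'E'
import sys; from h import *
n=sys.argv[1]; off=float(sys.argv[2]) if len(sys.argv)>2 else .0113
s=ctrl.observe();p=np.array(s['eef_pos']);c=cams.calibration('wrist');im=cams.snapshot('wrist');d=im.copy()
x,f=locate(n,'wrist',c,im,(p[0],p[1]),p[2]-off,dbg=d); print('tcp',p.round(4),'holder',x.round(4),'off mm',(1000*(x-p[:2])).round(1),1-f)
cv2.imwrite('pics/held_%s_%d.png'%(n,s['clock']*100),d[150:400,200:450,::-1]); print('pics/held_%s_%d.png'%(n,s['clock']*100))
E
python3 held.py yellow; python3 go.py .5128 .072 .0815 2.3
```

```text
tcp [0.5116 0.071  0.1594] holder [0.5121 0.0692] off mm [ 0.6 -1.9] 0.9511254704364595
pics/held_yellow_566.png
t 5.72 pos [0.5117 0.0708 0.1596] yaw 2.27 w 0.0346 F [ 0.3 -1.2 -2.5] q7 -0.55
DELTA [0.0012, 0.0012, 0.0781] turn -0.03 rows 2.0 tilt 0.09
```

```bash
python3 -m inch '[{"delta_pos":[0.0025,0.001,0],"turn":0},{"delta_pos":[0.0025,0.001,0.02],"turn":0},{"delta_pos":[0.0025,0.001,0.035],"turn":0},{"delta_pos":[0.0025,0.001,0.05],"turn":0},{"delta_pos":[0.0025,0.001,0.05],"turn":0}]' >/dev/null;  python3 go.py .5128 .073 .0815 2.3
```

```text
t 6.13 pos [0.5119 0.0737 0.108 ] yaw 2.29 w 0.0345 F [ 0.  -1.2 -2.1] q7 -0.61
DELTA [-0.0008, 0.001, 0.0265] turn -0.01 rows 1.0 tilt 0.21
```

```bash
python3 -m inch '[{"delta_pos":[0,0.0008,0.012],"turn":0},{"delta_pos":[0,0.0008,0.022],"turn":0},{"delta_pos":[0,0.0008,0.0265],"turn":0},{"delta_pos":[0,0.0008,0.0265],"turn":0},{"delta_pos":[0,0.0008,0.0265],"turn":0}]';  python3 go.py .5128 .073 .0815 2.3
python3 - <<'E'
from h import *
n='side';im=cams.snapshot(n);cv2.imwrite('pics/k2side.png',cv2.resize(im[80:280,200:400],None,fx=3,fy=3)[:,:,::-1])
E
```

```text
clock: 6.55
eef_pos: [0.5136, 0.0748, 0.0839]
tcp_rot: [[-0.041, 0.999, -0.0], [0.999, 0.041, -0.0], [-0.0, -0.0, -1.0]]
ft_force: [-0.2, 0.5, -1.3]
grip_width: 0.0347
t 6.55 pos [0.5136 0.0748 0.0839] yaw 2.37 w 0.0347 F [-0.2  0.5 -1.3] q7 -0.64
DELTA [-0.0018, -0.0009, 0.0024] turn 0.07 rows 1.0 tilt 0.02
```

View pics/k2side.png

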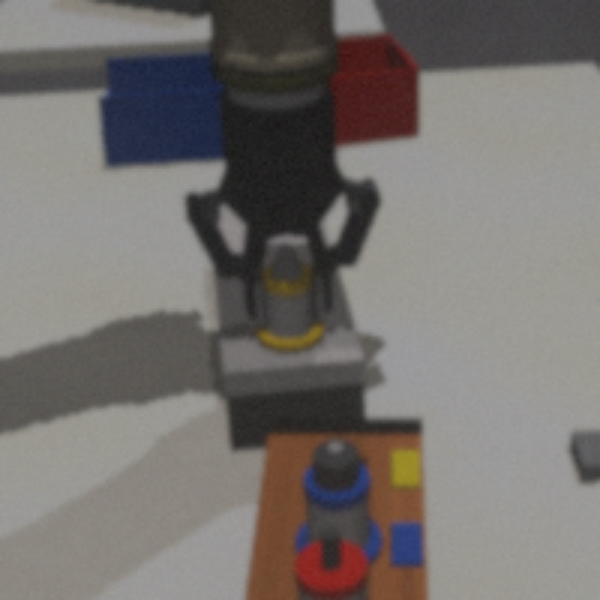

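The stem is in the hole and the flange is about 2 mm above the top. I'll lower until contact.

```bash
python3 -m inch '[{"delta_pos":[-0.0015,-0.0005,0.0015],"turn":0},{"delta_pos":[-0.0015,-0.0005,0.0025],"turn":0},{"delta_pos":[-0.0015,-0.0005,0.0025],"turn":0}]';  python3 go.py .5128 .073 .0815 2.3
```

```text
clock: 6.85
eef_pos: [0.5132, 0.0732, 0.0814]
tcp_rot: [[-0.041, 0.999, 0.0], [0.999, 0.041, -0.0], [-0.0, 0.0, -1.0]]
ft_force: [0.3, -0.5, -2.8]
grip_width: 0.035
t 6.85 pos [0.5132 0.0732 0.0814] yaw 2.35 w 0.035 F [ 0.3 -0.5 -2.8] q7 -0.64
DELTA [-0.0002, -0.0004, -0.0001] turn 0.05 rows 1.0 tilt 0.01
```

Not in contact yet, but under 1 mm away; I'll go down in 1 mm steps.

```bash
python3 -m inch '[{"delta_pos":[0,0,0.001],"turn":0},{"delta_pos":[0,0,0.001],"turn":0}]' | egrep 'eef|ft'; python3 -m inch '[{"delta_pos":[0,0,0.0005],"turn":0},{"delta_pos":[0,0,0.0005],"turn":0}]'| egrep 'eef|ft'
```

```text
eef_pos: [0.5133, 0.0732, 0.0813]
ft_force: [-2.9, -1.7, 12.6]
eef_pos: [0.5133, 0.0732, 0.0812]
ft_force: [-4.2, -2.3, 19.4]
```

Contact at 19 N, so release.

```bash
python3 -m inch '[{"delta_pos":[0,0,-0.0015],"turn":0},{"delta_pos":[0,0,-0.0015],"turn":0},{"delta_pos":[0,0,-0.0015],"turn":0},{"delta_pos":[0,0,-0.0015],"turn":0},{"delta_pos":[0,0,-0.0015],"turn":0}]' 1 | egrep 'grip|ft|clock';python3 -m inch '[{"delta_pos":[0,0,-0.02],"turn":0},{"delta_pos":[0,0,-0.05],"turn":0},{"delta_pos":[0,0,-0.09],"turn":0},{"delta_pos":[0,0,-0.11],"turn":0},{"delta_pos":[0,0,-0.11],"turn":0}]' | egrep 'eef|grip|ft|clock'; python3 go.py .5271 -.1542 .19 -8.04
```

```text
clock: 7.6
ft_force: [0.6, -1.1, -0.2]
grip_width: 0.0855
clock: 8.02
eef_pos: [0.5152, 0.0739, 0.1952]
ft_force: [0.2, -0.3, 1.5]
grip_width: 0.0851
t 8.02 pos [0.5152 0.0739 0.1952] yaw 2.35 w 0.0851 F [ 0.2 -0.3  1.5] q7 -0.52
DELTA [-0.2284, 0.0025, 0.0051] turn 10.39 rows 6.0 tilt 0.37
```

```bash
python3 -m inch '[{"delta_pos":[-0.04,0,0.005],"turn":2},{"delta_pos":[-0.08,0,0.005],"turn":4},{"delta_pos":[-0.12,0.001,0.005],"turn":6},{"delta_pos":[-0.16,0.002,0.005],"turn":8},{"delta_pos":[-0.2,0.0025,0.005],"turn":10.4}]' >/dev/null;python3 -m inch '[{"delta_pos":[-0.022,-0.004,0],"turn":0},{"delta_pos":[-0.022,-0.004,0],"turn":0},{"delta_pos":[-0.022,-0.004,0],"turn":0}]' >/dev/null; python3 go.py .5271 -.1542 .080 -8.04
python3 - <<'E'
from h import *
im=cams.snapshot('side');cv2.imwrite('pics/k3side.png',cv2.resize(im[80:330,200:400],None,fx=2.4,fy=2.4)[:,:,::-1])
im=cams.snapshot('top');cv2.imwrite('pics/k3top.png',cv2.resize(im[180:290,120:520],None,fx=2,fy=2)[:,:,::-1])
E
```

```text
t 8.68 pos [ 0.516  -0.1489  0.1853] yaw -8.2 w 0.0854 F [ 0.7  0.6 -0.4] q7 -0.25
DELTA [-0.0037, 0.0119, 0.1052] turn -0.16 rows 3.0 tilt 0.09
```

View pics/k3side.png

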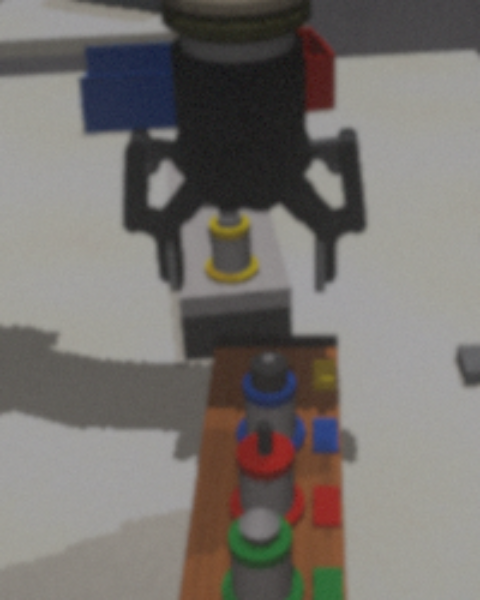

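View pics/k3top.png

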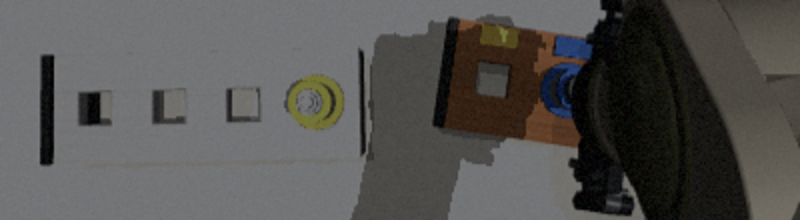

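Yellow sits flat at the end of the kit row farthest from the bar. Now down onto blue.

```bash
python3 -m inch '[{"delta_pos":[-0.0035,0.012,0],"turn":0},{"delta_pos":[-0.0035,0.012,0.03],"turn":0},{"delta_pos":[-0.0035,0.012,0.05],"turn":0},{"delta_pos":[-0.0035,0.012,0.06],"turn":0},{"delta_pos":[-0.0035,0.012,0.06],"turn":0}]' >/dev/null; python3 go.py .5271 -.1542 .0815 -8.04
```

```text
t 9.2 pos [ 0.5274 -0.1508  0.1242] yaw -7.87 w 0.0853 F [-0.2 -0.1  0.5] q7 -0.29
DELTA [-0.0034, 0.0003, 0.0427] turn 0.17 rows 2.0 tilt 0.22
```

```bash
python3 -m inch '[{"delta_pos":[-0.0025,0.0003,0.02],"turn":0.1},{"delta_pos":[-0.0025,0.0003,0.038],"turn":0.1},{"delta_pos":[-0.0025,0.0003,0.0427],"turn":0.1},{"delta_pos":[-0.0025,0.0003,0.0427],"turn":0.1},{"delta_pos":[-0.0025,0.0003,0.0427],"turn":0.1}]' >/dev/null; python3 go.py .5271 -.154 .0815 -8.04
```

```text
t 9.62 pos [ 0.5288 -0.1547  0.0844] yaw -8.07 w 0.0854 F [ 0.9  0.3 -0.6] q7 -0.33
DELTA [0.0005, -0.0018, 0.0029] turn -0.03 rows 1.0 tilt 0.03
```

```bash
python3 -m inch '[{"delta_pos":[0.0005,-0.0015,0.003],"turn":0},{"delta_pos":[0.0005,-0.0015,0.003],"turn":0}]' >/dev/null; python3 go.py .5271 -.154 .0815 -8.04;  python3 -m inch '[{"delta_pos":[0,0,0],"turn":0},{"delta_pos":[0,0,0],"turn":0},{"delta_pos":[0,0,0],"turn":0},{"delta_pos":[0,0,0],"turn":0},{"delta_pos":[0,0,0],"turn":0}]' 0 >/dev/null; python3 -m inch '[{"delta_pos":[0,0,0],"turn":0},{"delta_pos":[0,0,0],"turn":0},{"delta_pos":[0,0,0],"turn":0}]'
```

```text
t 9.78 pos [ 0.527  -0.1544  0.0813] yaw -8.12 w 0.0856 F [-0.3  0.8 -0.1] q7 -0.34
DELTA [0.0004, 0.0001, -0.0002] turn -0.08 rows 1.0 tilt 0.06
clock: 10.45
eef_pos: [0.5269, -0.1546, 0.0809]
tcp_rot: [[0.141, 0.99, 0.0], [0.99, -0.141, -0.0], [-0.0, 0.0, -1.0]]
ft_force: [-0.7, 0.1, 5.3]
grip_width: 0.0349
```

Gripped. Lifting 135 mm so it clears yellow on the way.

```bash
python3 -m inch '[{"delta_pos":[0,0,-0.02],"turn":0},{"delta_pos":[0,0,-0.05],"turn":0},{"delta_pos":[0,0,-0.085],"turn":0},{"delta_pos":[0,0,-0.12],"turn":0},{"delta_pos":[0,0,-0.14],"turn":0}]'; python3 go.py .5101 .1399 .22 2.3
```

```text
clock: 10.87
eef_pos: [0.5275, -0.1545, 0.2238]
tcp_rot: [[0.141, 0.99, 0.003], [0.99, -0.141, -0.0], [-0.0, 0.003, -1.0]]
ft_force: [1.2, -0.1, -2.7]
grip_width: 0.0347
t 10.87 pos [ 0.5275 -0.1545  0.2238] yaw -8.13 w 0.0347 F [ 1.2 -0.1 -2.7] q7 -0.21
DELTA [0.289, -0.0589, 0.0036] turn -10.43 rows 8.0 tilt 0.15
```

```bash
python3 -m inch '[{"delta_pos":[0.03,-0.006,0],"turn":-2},{"delta_pos":[0.07,-0.014,0],"turn":-4},{"delta_pos":[0.11,-0.022,0],"turn":-6},{"delta_pos":[0.15,-0.031,0],"turn":-8},{"delta_pos":[0.19,-0.039,0],"turn":-10.4}]' >/dev/null; python3 go.py .5101 .1399 .22 2.3
```

```text
t 11.28 pos [0.5143 0.0405 0.2206] yaw 2.32 w 0.035 F [ 1.9  0.1 -1.7] q7 -0.44
DELTA [0.0995, -0.0001, 0.0005] turn 0.02 rows 3.0 tilt 0.02
```

```bash
python3 -m inch '[{"delta_pos":[0.04,0,0],"turn":0},{"delta_pos":[0.075,0,0],"turn":0},{"delta_pos":[0.0975,0,0],"turn":0},{"delta_pos":[0.0975,0,0.02],"turn":0},{"delta_pos":[0.0975,0,0.05],"turn":0}]' >/dev/null; python3 -m inch '[{"delta_pos":[0,0,0],"turn":0},{"delta_pos":[0,0,0],"turn":0}]' >/dev/null; python3 held.py blue .0109;  python3 go.py .5101 .1399 .081 2.3
```

```text
tcp [0.5101 0.1361 0.1697] holder [0.5104 0.1351] off mm [ 0.3 -1. ] 0.8588852874650577
pics/held_blue_1186.png
t 11.92 pos [0.511  0.1364 0.1708] yaw 2.27 w 0.0343 F [ 0.7 -0.4 -2.3] q7 -0.68
DELTA [0.0036, -0.0006, 0.0898] turn -0.03 rows 3.0 tilt 0.08
```

```bash
python3 -m inch '[{"delta_pos":[0.0042,-0.0005,0],"turn":0},{"delta_pos":[0.0042,-0.0005,0.01],"turn":0},{"delta_pos":[0.0042,-0.0005,0.03],"turn":0},{"delta_pos":[0.0042,-0.0005,0.045],"turn":0},{"delta_pos":[0.0042,-0.0005,0.045],"turn":0}]' >/dev/null; python3 go.py .5101 .1404 .0815 2.3; python3 held.py blue .0109
```

```text
t 12.33 pos [0.5097 0.1402 0.1238] yaw 2.26 w 0.0348 F [ 0.2 -1.  -1.8] q7 -0.74
DELTA [0.0003, 0.0005, 0.0423] turn -0.04 rows 2.0 tilt 0.14
tcp [0.5097 0.1402 0.1238] holder [0.51   0.1392] off mm [ 0.3 -0.9] 0.8606002771404432
pics/held_blue_1233.png
```

```bash
ls -t pics | head -1; cp pics/$(ls -t pics|head -1) pics/hb.png; python3 go.py .5101 .1404 .0815 2.3
```

```text
held_blue_1233.png
t 12.38 pos [0.5101 0.1405 0.1249] yaw 2.28 w 0.0347 F [ 1.  -1.  -1.5] q7 -0.74
DELTA [-0.0001, 0.0001, 0.0434] turn -0.02 rows 2.0 tilt 0.1
```

View pics/hb.png

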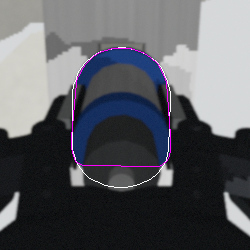

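Blue is aligned: its flange outline (top edge near row 48 of the crop) matches the model. Inserting.

```bash
python3 -m inch '[{"delta_pos":[0.0005,0,0.012],"turn":0},{"delta_pos":[0.0005,0,0.026],"turn":0},{"delta_pos":[0.0005,0,0.038],"turn":0},{"delta_pos":[0.0005,0,0.0415],"turn":0},{"delta_pos":[0.0005,0,0.0415],"turn":0}]' | egrep 'eef|ft';python3 -m inch '[{"delta_pos":[0,0,0],"turn":0},{"delta_pos":[0,0,0],"turn":0}]' | egrep 'eef|ft'; python3 go.py .5101 .1404 .081 2.3
```

```text
eef_pos: [0.5106, 0.1413, 0.0842]
ft_force: [0.3, -0.0, -1.6]
eef_pos: [0.5111, 0.1414, 0.085]
ft_force: [-1.2, -0.3, -1.4]
t 12.97 pos [0.5111 0.1414 0.085 ] yaw 2.27 w 0.0344 F [-1.2 -0.3 -1.4] q7 -0.79
DELTA [-0.0009, -0.0011, 0.004] turn -0.03 rows 1.0 tilt 0.08
```

```bash
python3 -m inch '[{"delta_pos":[-0.0005,-0.001,0.002],"turn":0},{"delta_pos":[-0.0005,-0.001,0.0035],"turn":0},{"delta_pos":[-0.0005,-0.001,0.0035],"turn":0}]' | egrep 'eef|ft';python3 -m inch '[{"delta_pos":[0,0,0.001],"turn":0},{"delta_pos":[0,0,0.001],"turn":0}]' | egrep 'eef|ft'
```

```text
eef_pos: [0.5097, 0.1405, 0.081]
ft_force: [-0.7, -0.7, 1.4]
eef_pos: [0.5098, 0.1405, 0.0809]
ft_force: [-3.4, -1.5, 16.7]
```

Contact. Releasing and retreating toward red.

```bash
python3 -m inch '[{"delta_pos":[0,0,-0.001],"turn":0},{"delta_pos":[0,0,-0.001],"turn":0},{"delta_pos":[0,0,-0.001],"turn":0},{"delta_pos":[0,0,-0.001],"turn":0},{"delta_pos":[0,0,-0.001],"turn":0}]' 1 | egrep 'grip|ft|clock';python3 -m inch '[{"delta_pos":[0,0,-0.02],"turn":0},{"delta_pos":[0,0,-0.05],"turn":0},{"delta_pos":[0,0,-0.09],"turn":0},{"delta_pos":[0,0,-0.11],"turn":0},{"delta_pos":[0,0,-0.11],"turn":0}]' | egrep 'eef|grip|ft|clock'; python3 go.py .5176 -.2215 .19 -8.04
```

```text
clock: 13.8
ft_force: [0.7, 0.4, 0.2]
grip_width: 0.0849
clock: 14.22
eef_pos: [0.5115, 0.1415, 0.1946]
ft_force: [0.8, 0.2, -0.5]
grip_width: 0.0857
t 14.22 pos [0.5115 0.1415 0.1946] yaw 2.25 w 0.0857 F [ 0.8  0.2 -0.5] q7 -0.67
DELTA [-0.3629, -0.0081, 0.0039] turn 10.29 rows 9.0 tilt 0.37
```

```bash
python3 -m inch '[{"delta_pos":[-0.04,-0.001,0],"turn":2},{"delta_pos":[-0.08,-0.002,0],"turn":4},{"delta_pos":[-0.12,-0.003,0],"turn":6},{"delta_pos":[-0.16,-0.004,0],"turn":8},{"delta_pos":[-0.2,-0.005,0],"turn":10.2}]' >/dev/null; python3 go.py .5176 -.2215 .19 -8.04
```

```text
t 14.63 pos [ 0.5119 -0.0613  0.1898] yaw -8.0 w 0.0854 F [ 1.  -0.4  0. ] q7 -0.43
DELTA [-0.1579, 0.028, -0.0002] turn 0.04 rows 4.0 tilt 0.05
```

```bash
python3 -m inch '[{"delta_pos":[-0.04,0.007,0],"turn":0},{"delta_pos":[-0.08,0.014,0],"turn":0},{"delta_pos":[-0.12,0.021,0],"turn":0},{"delta_pos":[-0.156,0.028,0],"turn":0},{"delta_pos":[-0.156,0.028,0],"turn":0}]' >/dev/null; python3 go.py .5176 -.2218 .0815 -8.04
python3 - <<'E'
from h import *
im=cams.snapshot('side');cv2.imwrite('pics/k4side.png',cv2.resize(im[80:330,200:400],None,fx=2.4,fy=2.4)[:,:,::-1])
im=cams.snapshot('top');cv2.imwrite('pics/k4top.png',cv2.resize(im[180:290,120:520],None,fx=2,fy=2)[:,:,::-1])
E
```

```text
t 15.05 pos [ 0.5174 -0.2264  0.1892] yaw -8.49 w 0.0851 F [ 0.7 -0.9 -0.4] q7 -0.13
DELTA [0.005, -0.0004, 0.1077] turn -0.45 rows 3.0 tilt 0.2
```

View pics/k4top.png

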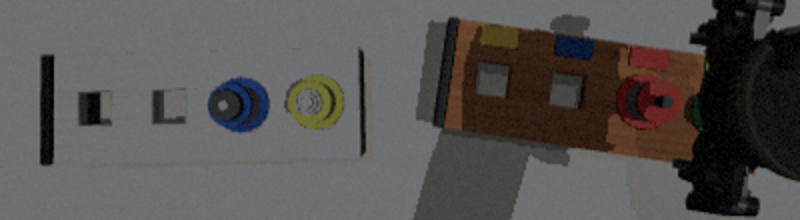

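View pics/k4side.png

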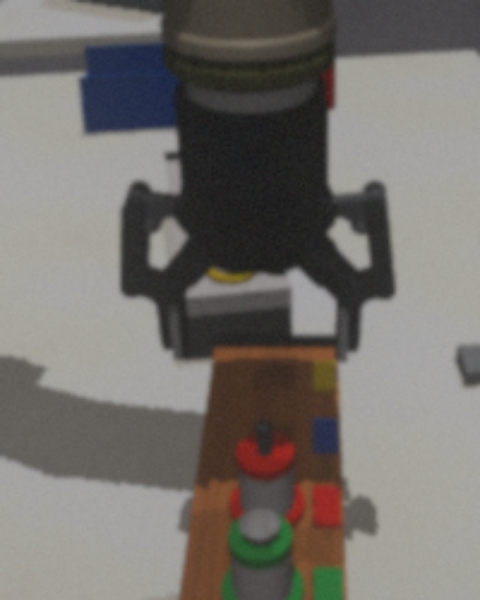

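Yellow and blue are seated in kit holes 1 and 2. Descending on red.

```bash
python3 -m inch '[{"delta_pos":[0.005,0,0.02],"turn":-0.4},{"delta_pos":[0.005,0,0.04],"turn":-0.4},{"delta_pos":[0.005,0,0.06],"turn":-0.4},{"delta_pos":[0.005,0,0.065],"turn":-0.4},{"delta_pos":[0.005,0,0.065],"turn":-0.4}]' >/dev/null; python3 go.py .5176 -.2218 .0815 -8.04
```

```text
t 15.57 pos [ 0.5186 -0.211   0.1241] yaw -7.39 w 0.0853 F [ 0.2  0.2 -0.6] q7 -0.2
DELTA [-0.0109, 0.0005, 0.0426] turn 0.65 rows 2.0 tilt 0.2
```

```bash
python3 -m inch '[{"delta_pos":[-0.0108,0,0],"turn":0.6},{"delta_pos":[-0.0108,0,0.02],"turn":0.6},{"delta_pos":[-0.0108,0,0.03],"turn":0.6},{"delta_pos":[-0.0108,0,0.03],"turn":0.6},{"delta_pos":[-0.0108,0,0.03],"turn":0.6}]' >/dev/null; python3 go.py .5176 -.2218 .0815 -8.04
```

```text
t 15.98 pos [ 0.5179 -0.2235  0.0958] yaw -8.13 w 0.0853 F [-0.2  0.5  0.9] q7 -0.22
DELTA [0.0017, -0.0006, 0.0143] turn -0.09 rows 1.0 tilt 0.03
```

```bash
python3 -m inch '[{"delta_pos":[0.0015,-0.0005,0.008],"turn":0},{"delta_pos":[0.0015,-0.0005,0.0143],"turn":0},{"delta_pos":[0.0015,-0.0005,0.0143],"turn":0},{"delta_pos":[0.0015,-0.0005,0.0143],"turn":0}]' >/dev/null; python3 go.py .5176 -.2218 .0815 -8.04;  python3 -m inch '[{"delta_pos":[0,0,0],"turn":0},{"delta_pos":[0,0,0],"turn":0},{"delta_pos":[0,0,0],"turn":0},{"delta_pos":[0,0,0],"turn":0},{"delta_pos":[0,0,0],"turn":0}]' 0 >/dev/null; python3 -m inch '[{"delta_pos":[0,0,0],"turn":0},{"delta_pos":[0,0,0],"turn":0},{"delta_pos":[0,0,0],"turn":0}]'
```

```text
t 16.32 pos [ 0.5175 -0.2218  0.0811] yaw -8.11 w 0.0853 F [ 0.9 -0.4  0.7] q7 -0.23
DELTA [0.0, 0.0001, -0.0004] turn -0.07 rows 1.0 tilt 0.04
clock: 16.98
eef_pos: [0.5177, -0.222, 0.0816]
tcp_rot: [[0.141, 0.99, 0.0], [0.99, -0.141, -0.0], [-0.0, 0.0, -1.0]]
ft_force: [-1.5, 0.2, 5.5]
grip_width: 0.035
```

```bash
python3 -m inch '[{"delta_pos":[0,0,-0.02],"turn":0},{"delta_pos":[0,0,-0.05],"turn":0},{"delta_pos":[0,0,-0.085],"turn":0},{"delta_pos":[0,0,-0.12],"turn":0},{"delta_pos":[0,0,-0.14],"turn":0}]'; python3 go.py .5074 .2079 .22 2.3
```

```text
clock: 17.4
eef_pos: [0.5183, -0.222, 0.2244]
tcp_rot: [[0.141, 0.99, 0.002], [0.99, -0.141, -0.001], [-0.0, 0.002, -1.0]]
ft_force: [1.0, -0.2, -3.2]
grip_width: 0.0345
t 17.4 pos [ 0.5183 -0.222   0.2244] yaw -8.12 w 0.0345 F [ 1.  -0.2 -3.2] q7 -0.11
DELTA [0.424, -0.0715, 0.004] turn -10.42 rows 11.0 tilt 0.14
```

```bash
python3 -m inch '[{"delta_pos":[0.03,-0.005,0],"turn":-2},{"delta_pos":[0.07,-0.012,0],"turn":-4},{"delta_pos":[0.11,-0.0185,0],"turn":-6},{"delta_pos":[0.15,-0.025,0],"turn":-8},{"delta_pos":[0.19,-0.032,0],"turn":-10.4}]' >/dev/null; python3 go.py .5074 .2079 .22 2.3
```

```text
t 17.82 pos [ 0.5122 -0.0279  0.2211] yaw 2.32 w 0.0349 F [ 0.7  0.4 -4. ] q7 -0.32
DELTA [0.2358, 0.0047, 0.0011] turn 0.02 rows 6.0 tilt 0.02
```

```bash
python3 -m inch '[{"delta_pos":[0.04,0.001,0],"turn":0},{"delta_pos":[0.08,0.002,0],"turn":0},{"delta_pos":[0.12,0.003,0],"turn":0},{"delta_pos":[0.16,0.004,0],"turn":0},{"delta_pos":[0.2,0.0047,0],"turn":0}]' >/dev/null; python3 -m inch '[{"delta_pos":[0.02,0,0],"turn":0},{"delta_pos":[0.034,0,0],"turn":0},{"delta_pos":[0.034,0,0],"turn":0},{"delta_pos":[0.034,0,0.02],"turn":0},{"delta_pos":[0.034,0,0.05],"turn":0}]' >/dev/null;python3 -m inch '[{"delta_pos":[0,0,0],"turn":0},{"delta_pos":[0,0,0],"turn":0}]' >/dev/null; python3 held.py red .0114;  python3 go.py .5074 .2079 .0815 2.3
```

```text
tcp [0.5074 0.2033 0.1703] holder [0.5078 0.2025] off mm [ 0.4 -0.8] 0.9473778655507082
pics/held_red_1881.png
t 18.87 pos [0.5082 0.204  0.1714] yaw 2.25 w 0.0347 F [ 0.6  0.6 -3.2] q7 -0.82
DELTA [0.004, -0.0005, 0.0899] turn -0.05 rows 3.0 tilt 0.09
```

```bash
python3 -m inch '[{"delta_pos":[0.0045,-0.0005,0],"turn":0},{"delta_pos":[0.0045,-0.0005,0.01],"turn":0},{"delta_pos":[0.0045,-0.0005,0.03],"turn":0},{"delta_pos":[0.0045,-0.0005,0.045],"turn":0},{"delta_pos":[0.0045,-0.0005,0.045],"turn":0}]' >/dev/null; python3 held.py red .0114; python3 go.py .5074 .2084 .0815 2.3
```

```text
tcp [0.5068 0.2086 0.1244] holder [0.5071 0.2079] off mm [ 0.3 -0.7] 0.9549562995508216
pics/held_red_1928.png
t 19.33 pos [0.5072 0.2089 0.1256] yaw 2.29 w 0.0345 F [ 0.1  0.  -2.3] q7 -0.88
DELTA [-0.0005, 0.0003, 0.0441] turn -0.01 rows 2.0 tilt 0.1
```

```bash
python3 -m inch '[{"delta_pos":[0,0,0.012],"turn":0},{"delta_pos":[0,0,0.026],"turn":0},{"delta_pos":[0,0,0.038],"turn":0},{"delta_pos":[0,0,0.0415],"turn":0},{"delta_pos":[0,0,0.0415],"turn":0}]' | egrep 'eef|ft';python3 -m inch '[{"delta_pos":[0,0,0],"turn":0},{"delta_pos":[0,0,0],"turn":0}]' | egrep 'eef|ft'; python3 go.py .5074 .2084 .0815 2.3
```

```text
eef_pos: [0.5078, 0.2093, 0.085]
ft_force: [0.6, -0.2, -2.4]
eef_pos: [0.5082, 0.2095, 0.0858]
ft_force: [0.9, -0.0, -2.7]
t 19.92 pos [0.5082 0.2095 0.0858] yaw 2.27 w 0.0349 F [ 0.9 -0.  -2.7] q7 -0.93
DELTA [-0.001, -0.0008, 0.0043] turn -0.03 rows 1.0 tilt 0.08
```

```bash
python3 -m inch '[{"delta_pos":[-0.0007,-0.0008,0.002],"turn":0},{"delta_pos":[-0.0007,-0.0008,0.0038],"turn":0},{"delta_pos":[-0.0007,-0.0008,0.0038],"turn":0}]' | egrep 'eef|ft';python3 -m inch '[{"delta_pos":[0,0,0.001],"turn":0},{"delta_pos":[0,0,0.001],"turn":0}]' | egrep 'eef|ft'
```

```text
eef_pos: [0.5071, 0.2083, 0.0817]
ft_force: [-0.0, -1.4, 4.4]
eef_pos: [0.5072, 0.2083, 0.0816]
ft_force: [-3.6, -3.4, 16.7]
```

```bash
python3 -m inch '[{"delta_pos":[0,0,-0.001],"turn":0},{"delta_pos":[0,0,-0.001],"turn":0},{"delta_pos":[0,0,-0.001],"turn":0},{"delta_pos":[0,0,-0.001],"turn":0},{"delta_pos":[0,0,-0.001],"turn":0}]' 1 | egrep 'grip|ft|clock';python3 -m inch '[{"delta_pos":[0,0,-0.02],"turn":0},{"delta_pos":[0,0,-0.05],"turn":0},{"delta_pos":[0,0,-0.09],"turn":0},{"delta_pos":[0,0,-0.11],"turn":0},{"delta_pos":[0,0,-0.11],"turn":0}]' | egrep 'eef|grip|ft|clock'; python3 go.py .5081 -.2889 .19 -8.04
```

```text
clock: 20.75
ft_force: [0.4, -0.2, 0.9]
grip_width: 0.0854
clock: 21.17
eef_pos: [0.5087, 0.2096, 0.1951]
ft_force: [-0.6, 0.6, -0.9]
grip_width: 0.0852
t 21.17 pos [0.5087 0.2096 0.1951] yaw 2.25 w 0.0852 F [-0.6  0.6 -0.9] q7 -0.81
DELTA [-0.4981, -0.0202, 0.0037] turn 10.29 rows 12.0 tilt 0.37
```

```bash
python3 -m inch '[{"delta_pos":[-0.04,-0.0016,0],"turn":2},{"delta_pos":[-0.08,-0.003,0],"turn":4},{"delta_pos":[-0.12,-0.005,0],"turn":6},{"delta_pos":[-0.16,-0.0065,0],"turn":8},{"delta_pos":[-0.2,-0.008,0],"turn":10.2}]' >/dev/null; python3 go.py .5081 -.2889 .19 -8.04
```

```text
t 21.58 pos [0.5062 0.0064 0.1904] yaw -8.0 w 0.0855 F [ 1.3 -0.5 -0.6] q7 -0.59
DELTA [-0.2921, 0.043, 0.0004] turn 0.04 rows 8.0 tilt 0.04
```

```bash
python3 -m inch '[{"delta_pos":[-0.04,0.006,0],"turn":0},{"delta_pos":[-0.08,0.012,0],"turn":0},{"delta_pos":[-0.12,0.018,0],"turn":0},{"delta_pos":[-0.16,0.0235,0],"turn":0},{"delta_pos":[-0.2,0.0295,0],"turn":0}]' >/dev/null; python3 -m inch '[{"delta_pos":[0,0,0],"turn":0},{"delta_pos":[0,0,0],"turn":0},{"delta_pos":[0,0,0],"turn":0}]' >/dev/null; python3 go.py .5081 -.2889 .19 -8.04
python3 - <<'E'
from h import *
im=cams.snapshot('top');cv2.imwrite('pics/k5top.png',cv2.resize(im[180:290,120:520],None,fx=2,fy=2)[:,:,::-1])
E
```

```text
t 22.25 pos [ 0.5081 -0.1935  0.1903] yaw -7.95 w 0.0852 F [-0.1 -0.1  0.9] q7 -0.2
DELTA [-0.0945, 0.0132, 0.0003] turn 0.09 rows 3.0 tilt 0.07
```

View pics/k5top.png

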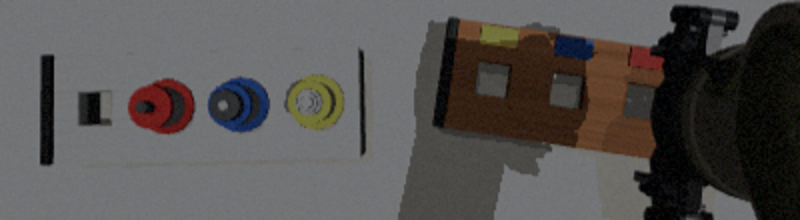

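Red is in hole 3. Green is next; I'll settle before descending.

```bash
python3 -m inch '[{"delta_pos":[-0.035,0.005,0],"turn":0.1},{"delta_pos":[-0.07,0.01,0],"turn":0.1},{"delta_pos":[-0.0935,0.013,0],"turn":0.1},{"delta_pos":[-0.0935,0.013,0],"turn":0.1},{"delta_pos":[-0.0935,0.013,0],"turn":0.1}]' >/dev/null; python3 -m inch '[{"delta_pos":[0,0,0.02],"turn":0},{"delta_pos":[0,0,0.04],"turn":0},{"delta_pos":[0,0,0.04],"turn":0},{"delta_pos":[0,0,0.04],"turn":0}]' >/dev/null; python3 go.py .5081 -.2889 .0815 -8.04
python3 - <<'E'
from h import *
im=cams.snapshot('wrist');cv2.imwrite('pics/k6w.png',im[:,:,::-1])
im=cams.snapshot('side');cv2.imwrite('pics/k6s.png',cv2.resize(im[150:400,200:450],None,fx=2.3,fy=2.3)[:,:,::-1])
E
```

```text
t 23.05 pos [ 0.5085 -0.2858  0.1506] yaw -7.84 w 0.0859 F [ 0.  -0.3  0.7] q7 -0.07
DELTA [-0.0032, 0.0002, 0.0691] turn 0.2 rows 2.0 tilt 0.14
```

View pics/k6w.png

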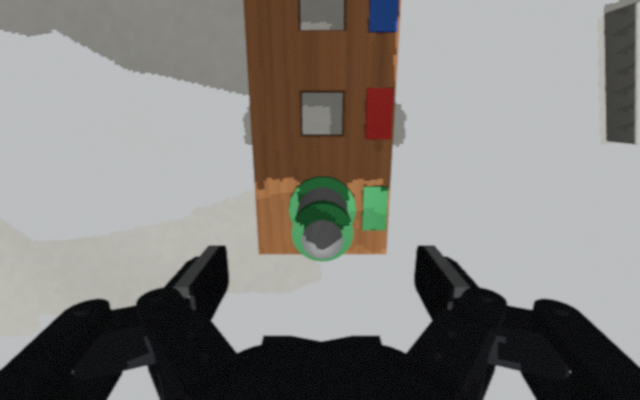

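View pics/k6s.png

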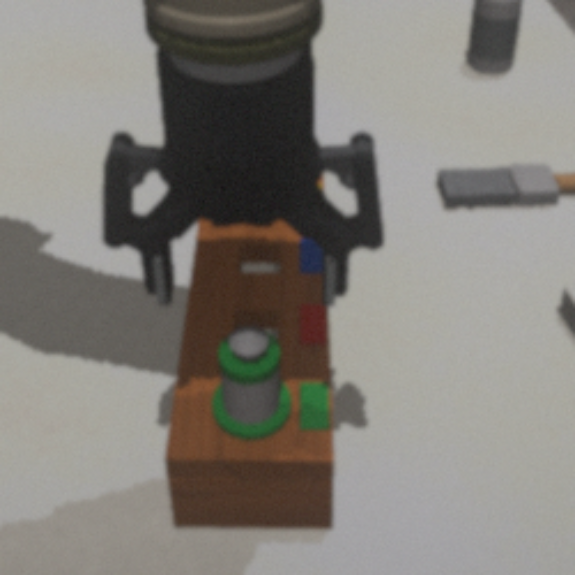

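In the wrist view green is centred between the fingers (col 322), with its flange around row 210.

```bash
python3 - <<'E'
from h import *
c=cams.calibration('wrist');im=cams.snapshot('wrist');d=im.copy()
print(locate('green','wrist',c,im,HOME['green']))
E
python3 -m inch '[{"delta_pos":[-0.003,0,0.02],"turn":0.1},{"delta_pos":[-0.003,0,0.04],"turn":0.1},{"delta_pos":[-0.003,0,0.05],"turn":0.1},{"delta_pos":[-0.003,0,0.05],"turn":0.1},{"delta_pos":[-0.003,0,0.05],"turn":0.1}]' >/dev/null;python3 go.py .5081 -.2889 .0815 -8.04
```

```text
(array([ 0.50910747, -0.28855642]), np.float64(0.08962237930919836))
t 23.62 pos [ 0.5082 -0.291   0.1014] yaw -8.1 w 0.0852 F [0.3 0.9 0.3] q7 -0.12
DELTA [0.002, -0.0004, 0.0199] turn -0.06 rows 1.0 tilt 0.02
```

```bash
python3 -m inch '[{"delta_pos":[0.002,0.0003,0.01],"turn":0},{"delta_pos":[0.002,0.0003,0.0199],"turn":0},{"delta_pos":[0.002,0.0003,0.0199],"turn":0},{"delta_pos":[0.002,0.0003,0.0199],"turn":0}]' >/dev/null; python3 go.py .5081 -.2887 .0815 -8.04;  python3 -m inch '[{"delta_pos":[0,0,0],"turn":0},{"delta_pos":[0,0,0],"turn":0},{"delta_pos":[0,0,0],"turn":0},{"delta_pos":[0,0,0],"turn":0},{"delta_pos":[0,0,0],"turn":0}]' 0 >/dev/null; python3 -m inch '[{"delta_pos":[0,0,0],"turn":0},{"delta_pos":[0,0,0],"turn":0},{"delta_pos":[0,0,0],"turn":0}]'
```

```text
t 23.95 pos [ 0.5083 -0.2891  0.0806] yaw -8.11 w 0.0853 F [-0.  -0.2 -0.1] q7 -0.14
DELTA [0.0004, -0.0003, -0.0009] turn -0.07 rows 1.0 tilt 0.06
clock: 24.62
eef_pos: [0.5086, -0.2895, 0.0815]
tcp_rot: [[0.142, 0.99, 0.0], [0.99, -0.142, -0.0], [-0.0, 0.0, -1.0]]
ft_force: [-2.2, 0.4, 5.3]
grip_width: 0.0348
```

```bash
python3 -m inch '[{"delta_pos":[0,0,-0.02],"turn":0},{"delta_pos":[0,0,-0.05],"turn":0},{"delta_pos":[0,0,-0.085],"turn":0},{"delta_pos":[0,0,-0.12],"turn":0},{"delta_pos":[0,0,-0.14],"turn":0}]'; python3 go.py .5047 .2758 .22 2.3
```

```text
clock: 25.03
eef_pos: [0.5092, -0.2894, 0.2242]
tcp_rot: [[0.141, 0.99, 0.002], [0.99, -0.141, -0.001], [-0.001, 0.002, -1.0]]
ft_force: [0.7, -1.1, -3.0]
grip_width: 0.0348
t 25.03 pos [ 0.5092 -0.2894  0.2242] yaw -8.12 w 0.0348 F [ 0.7 -1.1 -3. ] q7 -0.01
DELTA [0.5589, -0.0843, 0.0037] turn -10.42 rows 14.0 tilt 0.14
```

```bash
python3 -m inch '[{"delta_pos":[0.03,-0.0045,0],"turn":-2},{"delta_pos":[0.07,-0.0105,0],"turn":-4},{"delta_pos":[0.11,-0.0165,0],"turn":-6},{"delta_pos":[0.15,-0.0225,0],"turn":-8},{"delta_pos":[0.19,-0.0285,0],"turn":-10.4}]' >/dev/null; python3 go.py .5047 .2758 .22 2.3
```

```text
t 25.45 pos [ 0.5064 -0.0957  0.2209] yaw 2.33 w 0.0346 F [ 1.   0.7 -2.5] q7 -0.21
DELTA [0.3713, 0.0134, 0.0009] turn 0.03 rows 9.0 tilt 0.03
```

```bash
python3 -m inch '[{"delta_pos":[0.04,0.0014,0],"turn":0},{"delta_pos":[0.08,0.003,0],"turn":0},{"delta_pos":[0.12,0.0043,0],"turn":0},{"delta_pos":[0.16,0.006,0],"turn":0},{"delta_pos":[0.2,0.0072,0],"turn":0}]' >/dev/null; python3 go.py .5047 .2758 .22 2.3
```

```text
t 25.87 pos [0.5058 0.1045 0.2208] yaw 2.26 w 0.0352 F [ 0.6 -0.6 -3.3] q7 -0.61
DELTA [0.1712, 0.0056, 0.0008] turn -0.04 rows 5.0 tilt 0.03
```

```bash
python3 -m inch '[{"delta_pos":[0.04,0.001,0],"turn":0},{"delta_pos":[0.08,0.003,0],"turn":0},{"delta_pos":[0.12,0.004,0],"turn":0},{"delta_pos":[0.155,0.005,0],"turn":0},{"delta_pos":[0.17,0.0056,0],"turn":0}]' >/dev/null;python3 -m inch '[{"delta_pos":[0,0,0],"turn":0},{"delta_pos":[0,0,0.02],"turn":0},{"delta_pos":[0,0,0.05],"turn":0},{"delta_pos":[0,0,0.05],"turn":0},{"delta_pos":[0,0,0.05],"turn":0}]' >/dev/null; python3 held.py green .0114;  python3 go.py .5047 .2763 .0815 2.3
```

```text
tcp [0.5045 0.2715 0.17  ] holder [0.5049 0.2706] off mm [ 0.5 -0.9] 0.8976357681826322
pics/held_green_2670.png
t 26.75 pos [0.5052 0.2723 0.1712] yaw 2.25 w 0.0348 F [ 0.4 -0.1 -2.9] q7 -0.95
DELTA [0.004, -0.0003, 0.0897] turn -0.05 rows 3.0 tilt 0.08
```

```bash
python3 -m inch '[{"delta_pos":[0.004,-0.0005,0],"turn":0},{"delta_pos":[0.004,-0.0005,0.01],"turn":0},{"delta_pos":[0.004,-0.0005,0.03],"turn":0},{"delta_pos":[0.004,-0.0005,0.045],"turn":0},{"delta_pos":[0.004,-0.0005,0.045],"turn":0}]' >/dev/null; python3 held.py green .0114; python3 go.py .5047 .2763 .0815 2.3
```

```text
tcp [0.5039 0.2762 0.1241] holder [0.5043 0.2753] off mm [ 0.4 -0.9] 0.8990594213546788
pics/held_green_2716.png
t 27.22 pos [0.5042 0.2767 0.1254] yaw 2.28 w 0.035 F [-0.1  0.2 -3.6] q7 -1.01
DELTA [-0.0004, 0.0005, 0.0439] turn -0.02 rows 2.0 tilt 0.1
```

```bash
python3 -m inch '[{"delta_pos":[0,0.0005,0.012],"turn":0},{"delta_pos":[0,0.0005,0.026],"turn":0},{"delta_pos":[0,0.0005,0.038],"turn":0},{"delta_pos":[0,0.0005,0.0415],"turn":0},{"delta_pos":[0,0.0005,0.0415],"turn":0}]' | egrep 'eef|ft';python3 -m inch '[{"delta_pos":[0,0,0],"turn":0},{"delta_pos":[0,0,0],"turn":0}]' | egrep 'eef|ft'; python3 go.py .5047 .2763 .0815 2.3
```

```text
eef_pos: [0.5048, 0.2769, 0.0837]
ft_force: [-0.2, -0.6, -3.1]
eef_pos: [0.5055, 0.2773, 0.0851]
ft_force: [0.2, -0.7, -3.6]
t 27.8 pos [0.5055 0.2773 0.0851] yaw 2.28 w 0.0345 F [ 0.2 -0.7 -3.6] q7 -1.05
DELTA [-0.001, -0.0008, 0.0036] turn -0.02 rows 1.0 tilt 0.05
```

```bash
python3 -m inch '[{"delta_pos":[-0.0007,-0.0008,0.002],"turn":0},{"delta_pos":[-0.0007,-0.0008,0.0033],"turn":0},{"delta_pos":[-0.0007,-0.0008,0.0033],"turn":0}]' | egrep 'eef|ft';python3 -m inch '[{"delta_pos":[0,0,0.001],"turn":0},{"delta_pos":[0,0,0.001],"turn":0}]' | egrep 'eef|ft'
```

```text
eef_pos: [0.5045, 0.2762, 0.0816]
ft_force: [-0.7, -0.4, -1.4]
eef_pos: [0.5046, 0.2762, 0.0815]
ft_force: [-2.4, -3.2, 12.9]
```

```bash
python3 -m inch '[{"delta_pos":[0,0,-0.001],"turn":0},{"delta_pos":[0,0,-0.001],"turn":0},{"delta_pos":[0,0,-0.001],"turn":0},{"delta_pos":[0,0,-0.001],"turn":0},{"delta_pos":[0,0,-0.001],"turn":0}]' 1 | egrep 'grip|ft|clock';python3 -m inch '[{"delta_pos":[0,0,-0.02],"turn":0},{"delta_pos":[0,0,-0.05],"turn":0},{"delta_pos":[0,0,-0.09],"turn":0},{"delta_pos":[0,0,-0.12],"turn":0},{"delta_pos":[0,0,-0.12],"turn":0}]' | egrep 'eef|grip|ft|clock'; python3 -m inch '[{"delta_pos":[-0.04,0,0],"turn":0},{"delta_pos":[-0.08,0,0],"turn":0},{"delta_pos":[-0.12,0,0],"turn":0},{"delta_pos":[-0.16,0,0],"turn":0},{"delta_pos":[-0.2,0,0],"turn":0}]' >/dev/null;  python3 -m inch '[{"delta_pos":[-0.04,0,0],"turn":0},{"delta_pos":[-0.08,0,0],"turn":0},{"delta_pos":[-0.12,0,0],"turn":0},{"delta_pos":[-0.16,0,0],"turn":0},{"delta_pos":[-0.2,0,0],"turn":0}]'
python3 -m inch '[{"delta_pos":[0,0,0],"turn":0},{"delta_pos":[0,0,0],"turn":0}]' >/dev/null
python3 - <<'E'
from h import *
for cam in('top','side'):
    c=cams.calibration(cam);im=cams.snapshot(cam)
    if cam=='top':
        for n,g in zip(('yellow','blue','red','green'),KIT):
            try: x,f=locate(n,cam,c,im,g);print(n,(1000*(x-g)).round(1),round(1-f,3))
            except Exception as e: print(n,'fail')
        d=cv2.resize(im[180:290,120:520],None,fx=2,fy=2)
    else: d=cv2.resize(im[100:300,200:400],None,fx=3,fy=3)
    cv2.imwrite(f'pics/end_{cam}.png',d[:,:,::-1])
E
```

```text
clock: 28.63
ft_force: [-0.3, 0.1, -1.1]
grip_width: 0.0851
clock: 29.05
eef_pos: [0.5064, 0.2782, 0.2069]
ft_force: [1.1, 0.7, 0.1]
grip_width: 0.0854
clock: 29.88
eef_pos: [0.5198, -0.1255, 0.201]
tcp_rot: [[-0.04, 0.999, -0.0], [0.999, 0.04, -0.0], [-0.0, -0.0, -1.0]]
ft_force: [0.6, -0.1, -0.1]
grip_width: 0.0853
yellow [1.5 0.7] 0.91
blue [0.3 1.1] 0.921
red [0.6 0.9] 0.925
green [0.2 1.8] 0.922
```

View pics/end_top.png

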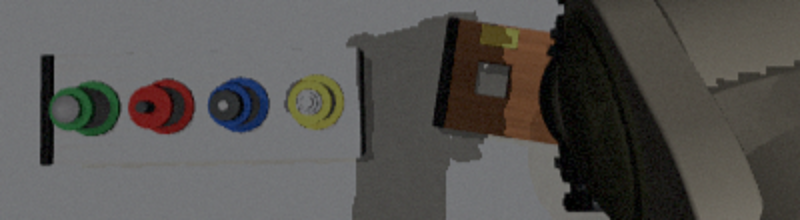

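View pics/end_side.png

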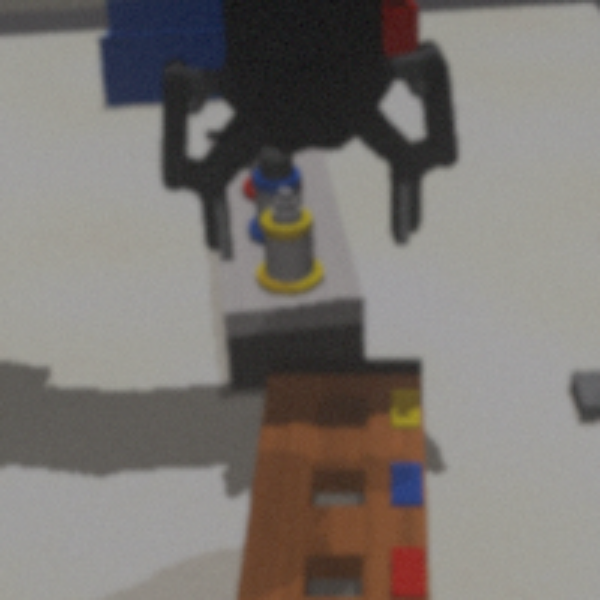

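From the bar, the kit rack now holds green, red, blue, yellow. All fit an upright seated model within 2 mm of their hole centres, and the gripper is clear. Handing in.

```bash
python3 -c "
from plant import ctrl
print(ctrl.observe()['clock'],ctrl.finish_job())"
```

```text
the job is handed in; nothing more can be done
30.15 None
```

All four holders are in the kit rack in reverse order: from its black bar they are green, red, blue, yellow. I handed the job in at 30.2 s of the 115 s allowed.

- **Placing:** I lowered each holder until its flange met the rack (13–19 N on the wrist), then opened the gripper and moved the arm clear.
- **Position:** In the last top picture all four outlines match an upright, seated holder within about 2 mm of the hole centres.
- **Not fully seen:** In the last side picture only yellow showed in full, so the other three were checked from the top view and by the contact force. Nothing in those checks disagreed.

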